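Count four tablets into the counting tray's trough

TASK

Count exactly four whole tablets into the trough of the counting tray, sliding them over the platform's open edge without picking any up, and leave the other two whole tablets and both broken halves on the platform. Then fold the trough's cover fully shut. Leave the things standing around the tray where they are.

Things in the scene. Friction and masses are not known exactly. Their poses are not given: they have to be found in the camera images.
- tray: grey plastic tablet-counting tray, fixed, 268 mm (its x) by 238 mm (its y, -125 to 113 mm). Origin at bench level; x along the trough, y across, from platform to trough, z up. The flat platform, 30 mm above the bench, spans x -130 to 130, y -121 to 59 mm. Its other three sides have a rim 4 mm thick, 12 mm high, with a gap at the spout (x 90 to 130 mm, -y side).
- platform_edge (a point): middle of the platform's open, rimless edge, at the tray's y = 59 mm, 30 mm above the bench; the edge runs along the tray's x, and beyond it (+y) the platform drops into the trough
- trough (a point): middle of the trough's floor, 10 mm above the bench. The trough spans the tray's x -130 to 130 mm and y 59 to 109 mm; it is 20 mm deep below the platform, so the cover shuts over one layer of flat tablets, not over two on top of each other or one left leaning on the edge. Its outer wall is 4 mm thick, 32 mm high above the bench
- cover (a joint): hinge angle of the trough's cover: 0 = shut flat over the trough, 1.57 = upright, 2.1 = its stop, leaning outward (tray's +y). Starts at 1.7 to 2.08. A grey flap 258 x 51 x 3 mm, 50 g, its hinge along the tray's x at y = 111 mm, 33.5 mm above the bench. Slightly stiff: it stays at any angle where it is left and swings with about 0.5 N at the free edge.
- cover_edge (a point): middle of the cover's free edge, 51 mm from the hinge, mid-thickness; with the cover shut it lies at the tray's y = 60 mm, 33.5 mm above the bench. The cover's outer face (upper when shut) has a thumb ridge along this edge, 70 mm long, 4 mm wide, 5 mm high
- tablet1_center (a point): round white scored tablet, 34 mm diameter, 14 mm thick, about 20 g, lying flat on the tray's platform; this point is its centre, half-way up (7 mm above the platform)
- tablet2_center (a point): round white scored tablet, 34 mm diameter, 14 mm thick, about 20 g, lying flat on the tray's platform; this point is its centre, half-way up (7 mm above the platform)
- tablet3_center (a point): round white scored tablet, 34 mm diameter, 14 mm thick, about 20 g, lying flat on the tray's platform; this point is its centre, half-way up (7 mm above the platform)
- tablet4_center (a point): round white scored tablet, 34 mm diameter, 14 mm thick, about 20 g, lying flat on the tray's platform; this point is its centre, half-way up (7 mm above the platform)
- tablet5_center (a point): round white scored tablet, 34 mm diameter, 14 mm thick, about 20 g, lying flat on the tray's platform; this point is its centre, half-way up (7 mm above the platform)
- tablet6_center (a point): round white scored tablet, 34 mm diameter, 14 mm thick, about 20 g, lying flat on the tray's platform; this point is its centre, half-way up (7 mm above the platform)
- half1_center (a point): broken half of such a tablet: a half disc of 17 mm radius, 14 mm thick, about 10 g; this point is 7 mm from the broken face, half-way up
- half2_center (a point): broken half of such a tablet: a half disc of 17 mm radius, 14 mm thick, about 10 g; this point is 7 mm from the broken face, half-way up
- tub: white tub with a red flip top, 76 mm diameter, about 150 mm high with its top flipped open; bystander, origin at the middle of its underside
- beaker: clear plastic beaker, 60 mm diameter, 73 mm high; bystander, origin at the middle of its underside
- notes: pad of green notes, 76 x 76 x 22 mm; bystander, origin at the middle of its underside
- bung: black rubber bung, 33 mm diameter, 28 mm high; bystander, origin at the middle of its underside
- spatula: slim steel laboratory spatula lying flat, 175 mm long, 12 mm wide; bystander, origin at the middle of its underside
Not all that is in view belongs to the job. What is shaped like the part that bears tablet5_center but orange is not meant. What is shaped like the part that bears tablet4_center but red is not meant.

How it is judged:
By the outcome, as a careful person would: the job done as asked, in the order asked, and still so for the second after the job is handed in, with the robot touching nothing.
It also fails if it takes over 58 s, if anything falls off the work surface, if the arm or the gripper's body presses on something with over 40 N, if the wrist force passes 120 N, or if a joint passes its speed limit or range.

ROBOT

A 6-joint arm with a two-finger parallel gripper is mounted at the origin on the work surface. World frame = base frame: x ahead of the robot, y to its left, z up, the work surface at z = 0. Lengths are in m, angles in rad, forces in N, time in s.
With the tool pointing down it reaches from about 0.35 to 0.975 m from the base axis. Payload 4.9 kg.
Tool frame: the origin (TCP) lies on the mounting face of the last link; the fingertips stand 173 mm ahead of it and the grasp point (between the pads) lies 155 mm ahead of it; z points along the fingers, y is the direction in which the jaws open and shut (so a half turn about z gives the same grasp; the last joint's range is limited). The gripper opens to 85 mm and grips with 20 to 120 N. Pads are 22 mm wide; open, the fingers measure 114 mm over their backs; the gripper's body (76 mm by 85 mm) begins 54 mm behind the grasp point. The pads swing forward as they close: fully open they stand 13 mm farther back than shut.
Start: joints at [-1.37, 0.053, 1.613, -0, 1.476, -0.119], TCP at [0.196, -0.593, 0.405] pointing down, gripper open.
Joint ranges: [-3.01, 3.01], [-1.01, 2.22], [0.06, 2.58], [-1.02, 4.17], [0.09, 2.62], [-3.14, 3.14]. Speed limits (rad/s): [2.57, 2.57, 3.14, 3.14, 3.14, 3.14].

INTERFACE

Orientations are given as a unit quaternion [w, x, y, z].
In Python, from plant import manip gives the robot as it stands.
- The arm moves only by the tool play_rows, never from a script. Its argument "increments" is a list of rows, each an object with "offset": the shift along the tool's x, y, z in mm, a list of three; "twist": the turn about the tool's z in rad; "grip": the opening, from 0 (shut) to 1 (fully open). In form: [{"offset": [dx, dy, dz], "twist": twist, "grip": grip}, ...]. A call has 1 to 5 rows; each row is the pose to reach, as a shift and turn from the pose commanded when the call began, along the tool's axes at that moment; what a row does not reach only later rows make up. A row lasts 1/12 s, in which the tool goes at most 41.7 mm and 7.16 degrees, less where a joint would pass 70% of its speed; a pose out of reach is approached as far as the arm can. A call with a gripper value outside its range is refused whole. The fingers move at their own pace and stop on an object; the grip force is fixed at half the most. Time passes only in rows, so rows that repeat a pose let the fingers close. It gives the time, the measured TCP pose, the force and the opening at its end, in the units of the state.
- manip.state(): the state, without advancing time (a new reading comes with each control period).
- manip.grab_frame(name): name is "side" or "top" or "wrist"; returns the picture (420x560x3 uint8, blue, green, red); there is no depth.
- manip.get_calibration(name): a dict with "fx", "fy", "cx", "cy" (pixels), "T" (4x4, takes a point from camera to world coordinates). Camera axes: x right, y down, z forward; pixel columns grow to the right and rows downward; lengths in m; the calibration is good to about 2 mm. A picture is of the moment at which its call begins: read the wrist's pose just before it. get_calibration takes no time and is no camera call; for the wrist camera it gives the pose at the moment of the call.
- manip.job_done(): hands the job in, once; it reports no verdict.
Trained networks look in the newest picture that a camera, given by its name, has taken for a name from the list of things; names that differ only in an ending like _2 or _b are one class to them, and where a whole thing is asked for, a point or a joint stands for the part that bears it (a point fixed in the world has none). Each returns a list of dicts, best first, with "p" (0 to 1); they miss things now and then, are a little off and sometimes report something else, mostly with a low value. They report only what shows in the picture. A call takes as long as a camera call. They do not tell look-alikes from the thing itself.
- manip.boxes_of(query, camera): "xyz" ([x, y, z] in m, in the coordinates of the camera as it stood for that picture, good to about 4 mm: the middle of the surface that is visible of it).
- manip.tip_of(query, camera): "xyz" ([x, y, z] in m, in the coordinates of the camera as it stood for that picture, good to about 4 mm: a listed point, or the origin of a listed thing).
The state is a dict: "time": time; "joint_pos": joint angles; "joint_vel": joint speeds; "joint_efforts": joint torques, N m; "tool_pos": TCP position; "tool_rot": TCP orientation; "contact_force": force on the tool from outside, world axes, zero at the start; "ft_torque": the same for the moment, N m; "gripper_width": opening from 0.0 (shut) to 1.0 (fully open).
Only numpy, scipy, OpenCV 4.12 (cv2) and the standard library are available. Lean on these libraries where they do the work, as an engineer would, in place of code of your own. Each camera call takes 0.05 s, during which the arm holds its last target. There are 200 camera calls.

## Working session

There is one attempt and no reset: what is moved stays moved. The work goes in short steps, Python scripts to look and compute and a tool call to move; the robot and the scene stay as the last step left them, time stands still between calls to the robot, and variables do not carry over. Pictures are saved under pics/ and viewed, about 8 in all and at most 12, crops included, and the job is handed in when it is done.

Besides the shell and the picture viewer there is one more tool, called in YAML: its name, and indented under it one key for each argument. play_rows: Moves the arm, as the interface text tells. Its arguments: {"type":"object","properties":{"increments":{"type":"array"}},"required":["increments"]}

```bash
mkdir -p pics
cat > h.py <<'E'
import numpy as np, cv2
from plant import manip
def snap(c,f=None):
    T=np.array(manip.get_calibration(c)["T"]); im=manip.grab_frame(c)
    if f: cv2.imwrite('pics/'+f,im)
    return im,T
def w(T,p): return (T@np.r_[p,1])[:3]
def pix2w(c,T,u,v,z):
    k=manip.get_calibration(c); d=T[:3,:3]@np.array([(u-k['cx'])/k['fx'],(v-k['cy'])/k['fy'],1])
    return T[:3,3]+d*(z-T[2,3])/d[2]
def proj(c,T,P):
    k=manip.get_calibration(c); q=np.linalg.inv(T)@np.r_[P,1]
    return k['fx']*q[0]/q[2]+k['cx'],k['fy']*q[1]/q[2]+k['cy']
E
python3 - <<'E'
from h import *
print(manip.state())
for c in ['top','side']:
    im,T=snap(c,c+'1.png')
    print(c,T.round(3).tolist())
    for q in ['tray','platform_edge','trough','cover_edge']:
        for r in manip.tip_of(q,c): print(q,round(r['p'],2),w(T,r['xyz']).round(4))
    if c=='top':
      for q in ['tablet1_center','half1_center']:
        for r in manip.tip_of(q,c): P=w(T,r['xyz']);print(q,round(r['p'],2),P.round(4),np.round(proj(c,T,P)))
E
```

```text
{'time': 0.0, 'joint_pos': array([-1.37001622e+00,  5.33534580e-02,  1.61428316e+00, -2.95523291e-05,
        1.47600077e+00, -1.19005723e-01]), 'joint_vel': array([-5.93198383e-04, -1.01288215e-03, -7.29376449e-04, -1.04001141e-03,
        3.72148810e-04,  8.24236027e-05]), 'joint_efforts': array([ 9.73167880e-04, -3.93680799e+01, -3.70177352e+01, -1.75201790e-04,
        7.02461286e-03,  9.35052782e-06]), 'tool_pos': array([ 0.19641745, -0.59305282,  0.40347124]), 'tool_rot': array([-1.02091081e-03,  9.87243597e-01,  1.59213802e-01, -5.64861432e-05]), 'contact_force': array([ 0.60977301, -1.06060653, -0.64186466]), 'ft_torque': array([0.02638862, 0.00280725, 0.06341949]), 'gripper_width': 0.9987576094167738}
top [[0.022, -0.986, 0.163, 0.413], [-1.0, -0.019, 0.019, 0.03], [-0.016, -0.163, -0.986, 1.16], [0.0, 0.0, 0.0, 1.0]]
tray 0.74 [ 0.5968 -0.0231  0.0042]
platform_edge 0.73 [0.6099 0.0334 0.0297]
trough 0.83 [0.6192 0.0588 0.01  ]
cover_edge 0.68 [0.6188 0.093  0.0845]
tablet1_center 0.55 [ 0.6475 -0.013   0.0406] [308. 192.]
tablet1_center 0.21 [0.5051 0.0174 0.0372] [293. 255.]
half1_center 0.56 [ 0.6959 -0.0274  0.0407] [315. 171.]
side [[0.981, -0.116, 0.154, 0.418], [-0.192, -0.641, 0.743, -0.673], [0.013, -0.759, -0.651, 0.68], [0.0, 0.0, 0.0, 1.0]]
tray 0.85 [ 5.938e-01 -2.640e-02  3.000e-04]
platform_edge 0.81 [0.6073 0.0283 0.0351]
trough 0.65 [0.6085 0.0565 0.0083]
cover_edge 0.77 [0.618  0.0979 0.0838]
```

Run:
```python
import cv2
a=cv2.imread('pics/top1.png')
cv2.imwrite('pics/top1c.png',cv2.resize(a[110:310,170:430],(780,600),interpolation=cv2.INTER_CUBIC))
```

```text
(no output)
```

View pics/top1c.png

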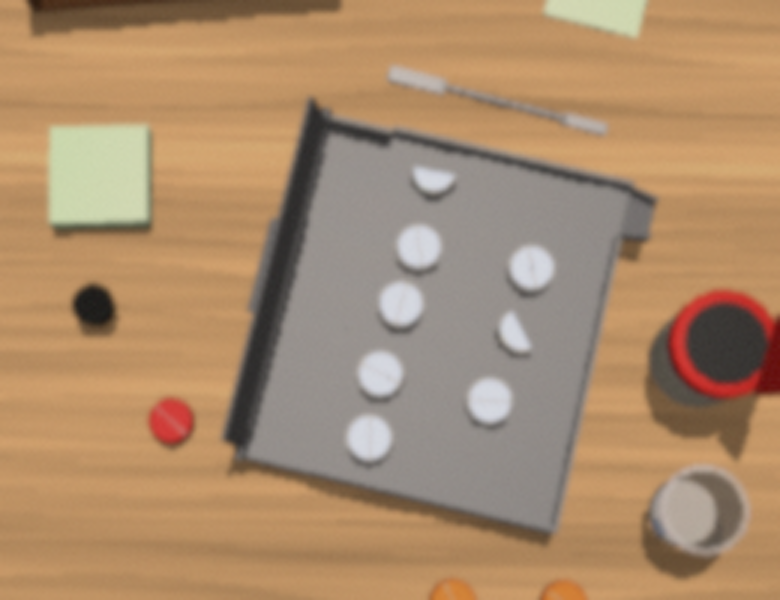

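View pics/side1.png

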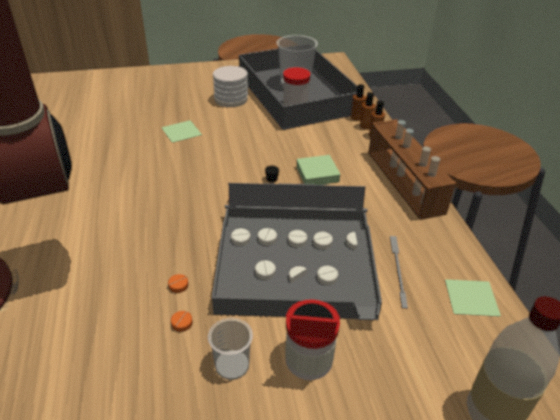

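Run:
```python
from h import *
im=cv2.imread('pics/top1.png'); T=np.array(manip.get_calibration('top')["T"])
cp=lambda u,v:(170+u/3,110+v/3)
# rim corners (top of rim z=.042): near(-x) -y corner, +x -y corner ; near trough corner
A=pix2w('top',T,*cp(553,528),.042)[:2];B=pix2w('top',T,*cp(628,185),.042)[:2];C=pix2w('top',T,*cp(240,457),.03)[:2]
print('corners',A,B,C)
th=np.arctan2(*(B-A)[::-1]); th2=np.arctan2(*(C-A)[::-1])-np.pi/2
print('yaw',th,th2,np.linalg.norm(B-A),np.linalg.norm(C-A))
t=th; R=np.array([[np.cos(t),-np.sin(t)],[np.sin(t),np.cos(t)]])
o=(A+B)/2-R@[0,-.125]; print('origin',o, 'edge mid',o+R@[0,.059])
hsv=cv2.cvtColor(im,cv2.COLOR_BGR2HSV); m=((hsv[...,1]<40)&(hsv[...,2]>175)).astype(np.uint8)
n,_,st,ce=cv2.connectedComponentsWithStats(m)
for i in range(1,n):
    if 40<st[i,4]<400:
        P=pix2w('top',T,*ce[i],.044); print(ce[i].round(1),st[i,4],P.round(4),'tray',(R.T@(P[:2]-o)).round(4))
```

```text
corners [ 0.44028106 -0.11560041] [ 0.69558386 -0.17222747] [0.48750108 0.11287484]
yaw -0.21826991441835206 -0.2038050923138397 0.2615074436556435 0.23330381292367178
origin [ 0.59500007 -0.02187975] edge mid [0.60777599 0.03572039]
[308.4 136.1] 64 [ 0.7752 -0.0121  0.044 ] tray [0.1738 0.0486]
[313.9 169. ] 73 [ 0.6986 -0.0253  0.044 ] tray [0.1019 0.0191]
[309.2 191.3] 166 [ 0.6473 -0.0155  0.044 ] tray [0.0496 0.0176]
[346.9 198.3] 167 [ 0.6329 -0.0993  0.044 ] tray [ 0.0537 -0.0674]
[303.2 210.3] 166 [ 0.604  -0.0027  0.044 ] tray [0.0046 0.0206]
[340.9 220.5] 84 [ 0.5827 -0.0861  0.044 ] tray [ 0.0019 -0.0654]
[296.2 233.6] 173 [0.5517 0.0119 0.044 ] tray [-0.0496  0.0236]
[332.9 242.7] 172 [ 0.5332 -0.0688  0.044 ] tray [-0.0502 -0.0592]
[292.6 255. ] 176 [0.5044 0.0192 0.044 ] tray [-0.0973  0.0205]
[397.9 280. ] 266 [ 0.4551 -0.2094  0.044 ] tray [-0.096  -0.2134]
```

```bash
cat >> h.py <<'E'
from scipy.spatial.transform import Rotation as Ro
YAW=-.213; O=np.array([.595,-.0232])
RT=np.array([[np.cos(YAW),-np.sin(YAW)],[np.sin(YAW),np.cos(YAW)]])
def tool():
    s=manip.state(); q=s['tool_rot']; return s,np.array(s['tool_pos']),Ro.from_quat([q[1],q[2],q[3],q[0]]).as_matrix()
def go(x,y,z):  # tray x,y of finger, TCP z -> offset mm, twist so tool x along tray y
    s,p,R=tool(); g=np.r_[O+RT@[x,y],z]
    a=np.arctan2(R[1,0],R[0,0]); 
    print((x,y,z),'offset',(R.T@(g-p)*1000).round(1),'twist',round(-(YAW+np.pi/2-a),3))
def here():
    s,p,R=tool(); print('t',s['time'],'tray',(RT.T@(p[:2]-O)).round(4),p[2].round(4),'F',np.round(s['contact_force'],1),s['gripper_width'])
E
python3 -c "
from h import *
go(.050,-.022,.35);go(.050,-.022,.235)"
```

```text
(0.05, -0.022, 0.35) offset [ 589.4 -371.5   54.7] twist -1.038
(0.05, -0.022, 0.235) offset [ 589.4 -371.5  169.7] twist -1.038
```

play_rows:
  increments:
    - {"offset":[30,-19,0],"twist":-0.12,"grip":0}
    - {"offset":[60,-38,0],"twist":-0.24,"grip":0}
    - {"offset":[92,-58,0],"twist":-0.36,"grip":0}
    - {"offset":[125,-78,0],"twist":-0.48,"grip":0}
    - {"offset":[160,-100,0],"twist":-0.6,"grip":0}

```text
time: 1.02
tool_pos: [0.3175, -0.4469, 0.4048]
tool_rot: [0.0, 0.895, 0.446, -0.0]
contact_force: [0.5, 0.4, -1.3]
gripper_width: 0.299
```

```bash
python3 -c "
from h import *
here();go(.050,-.022,.35)"
```

```text
t 1.0167 tray [-0.1817 -0.4728] 0.4048 F [ 0.5  0.4 -1.3] 0.29922538485737993
(0.05, -0.022, 0.35) offset [506.4  21.   54.7] twist -0.433
```

play_rows:
  increments:
    - {"offset":[38,2,0],"twist":-0.1,"grip":0}
    - {"offset":[76,4,0],"twist":-0.2,"grip":0}
    - {"offset":[115,6,0],"twist":-0.3,"grip":0}
    - {"offset":[155,8,0],"twist":-0.4,"grip":0}
    - {"offset":[195,10,0],"twist":-0.43,"grip":0}

```text
time: 1.43
tool_pos: [0.4439, -0.2973, 0.4051]
tool_rot: [0.0, 0.78, 0.626, 0.0]
contact_force: [0.5, -0.5, -0.6]
gripper_width: -0.006
```

```bash
python3 -c "
from h import *
here();go(.050,-.022,.35)"
```

```text
t 1.4333 tray [-0.0898 -0.2998] 0.4051 F [ 0.5 -0.5 -0.6] -0.006248737096796076
(0.05, -0.022, 0.35) offset [278.5 138.5  55. ] twist -0.004
```

play_rows:
  increments:
    - {"offset":[37,18,0],"twist":0,"grip":0}
    - {"offset":[74,37,0],"twist":0,"grip":0}
    - {"offset":[111,55,0],"twist":0,"grip":0}
    - {"offset":[148,74,10],"twist":0,"grip":0}
    - {"offset":[185,92,20],"twist":0,"grip":0}

```text
time: 1.85
tool_pos: [0.5735, -0.1382, 0.3862]
tool_rot: [0.001, 0.781, 0.625, 0.001]
contact_force: [0.2, -0.5, 0.3]
gripper_width: 0.001
```

play_rows:
  increments:
    - {"offset":[0,0,0],"twist":0,"grip":0}
    - {"offset":[0,0,0],"twist":0,"grip":0}

```text
time: 2.02
tool_pos: [0.573, -0.1382, 0.3841]
tool_rot: [-0.001, 0.78, 0.626, -0.001]
contact_force: [-0.3, -0.2, -0.5]
gripper_width: -0.003
```

Run:
```python
from h import *
here();go(.050,-.022,.235)
im,T=snap('wrist','w1.png')
for q in ['tablet1_center','half1_center','platform_edge','tray','trough']:
    for r in manip.tip_of(q,'wrist'): P=w(T,r['xyz']); print(q,round(r['p'],2),P.round(4),'tray',(RT.T@(P[:2]-O)).round(4),np.round(proj('wrist',T,P)))
```

```text
t 2.0167 tray [ 0.0028 -0.117 ] 0.3841 F [-0.3 -0.2 -0.5] -0.002918705525033093
(0.05, -0.022, 0.235) offset [ 95.2  47.1 149. ] twist -0.004
tablet1_center 0.88 [ 0.6482 -0.0165  0.0333] tray [0.0506 0.0178] [343.  13.]
half1_center 0.9 [ 0.6957 -0.0293  0.0333] tray [0.0997 0.0153] [407.  16.]
tray 0.85 [ 0.5951 -0.0244 -0.0035] tray [ 0.0003 -0.0011] [279.  45.]
```

View pics/w1.png

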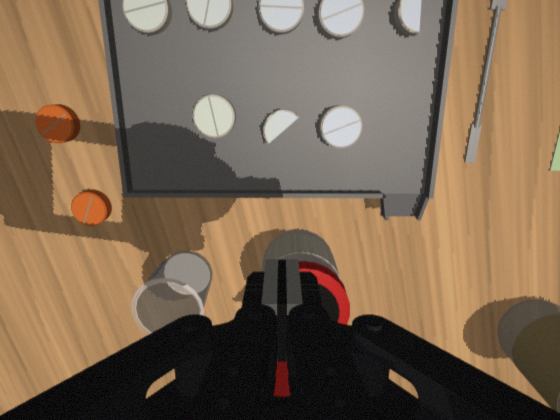

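play_rows:
  increments:
    - {"offset":[32,16,0],"twist":0,"grip":0}
    - {"offset":[64,32,15],"twist":0,"grip":0}
    - {"offset":[95,47,50],"twist":0,"grip":0}
    - {"offset":[95,47,85],"twist":0,"grip":0}
    - {"offset":[95,47,120],"twist":0,"grip":0}

```text
time: 2.73
tool_pos: [0.6398, -0.0569, 0.2647]
tool_rot: [0.001, 0.78, 0.625, 0.001]
contact_force: [-1.0, -0.0, -0.1]
gripper_width: 0.0
```

play_rows:
  increments:
    - {"offset":[0,0,20],"twist":0,"grip":0}
    - {"offset":[0,0,30],"twist":0,"grip":0}
    - {"offset":[0,0,40],"twist":0,"grip":0}
    - {"offset":[0,0,46],"twist":0,"grip":0}
    - {"offset":[0,0,46],"twist":0,"grip":0}

```text
time: 3.15
tool_pos: [0.639, -0.0582, 0.2193]
tool_rot: [0.0, 0.781, 0.624, 0.0]
contact_force: [0.1, 0.4, 0.5]
gripper_width: 0.001
```

Run:
```python
from h import *
here();go(.050,-.022,.21)
im,T=snap('wrist'); im2,_=snap('side')
b=cv2.resize(im2[150:330,190:400],(467,400),interpolation=cv2.INTER_CUBIC)
cv2.imwrite('pics/w2.png',np.hstack([cv2.resize(im,(333,400))[:, :],b]))
```

```text
t 3.15 tray [ 0.0504 -0.0249] 0.2193 F [0.1 0.4 0.5] 0.0010433493908471737
(0.05, -0.022, 0.21) offset [ 2.9 -0.5  9.3] twist -0.009
```

View pics/w2.png

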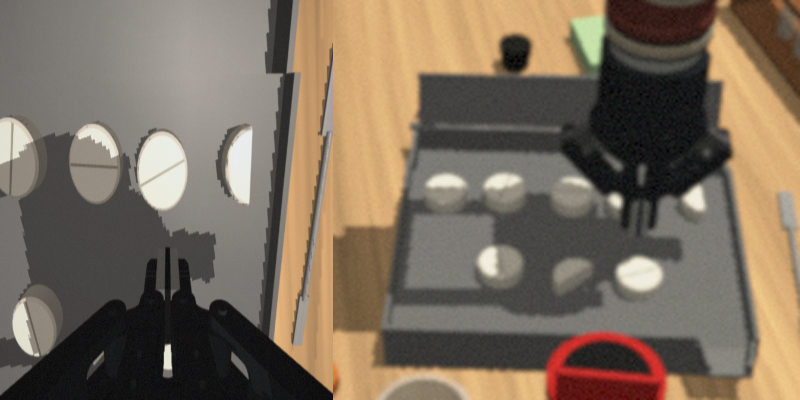

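play_rows:
  increments:
    - {"offset":[0,0,5],"twist":0,"grip":0}
    - {"offset":[0,-1,10],"twist":0,"grip":0}
    - {"offset":[8,-1,10],"twist":0,"grip":0}
    - {"offset":[14,-1,10],"twist":0,"grip":0}
    - {"offset":[20,-1,10],"twist":0,"grip":0}

```text
time: 3.67
tool_pos: [0.6425, -0.0371, 0.2092]
tool_rot: [-0.0, 0.781, 0.625, 0.0]
contact_force: [-0.9, -0.3, 1.1]
gripper_width: 0.003
```

play_rows:
  increments:
    - {"offset":[6,0,0],"twist":0,"grip":0}
    - {"offset":[12,0,0],"twist":0,"grip":0}
    - {"offset":[18,0,0],"twist":0,"grip":0}
    - {"offset":[24,0,0],"twist":0,"grip":0}
    - {"offset":[30,0,0],"twist":0,"grip":0}

```text
time: 4.08
tool_pos: [0.6491, -0.008, 0.2092]
tool_rot: [0.0, 0.781, 0.625, 0.0]
contact_force: [0.0, 0.9, 0.1]
gripper_width: -0.0
```

Run:
```python
from h import *
here();go(.050,.053,.21)
im,T=snap('wrist','w3.png')
```

```text
t 4.0833 tray [0.0497 0.0264] 0.2092 F [0.  0.9 0.1] -0.0004714811079968362
(0.05, 0.053, 0.21) offset [26.7  0.1 -0.8] twist -0.008
```

View pics/w3.png

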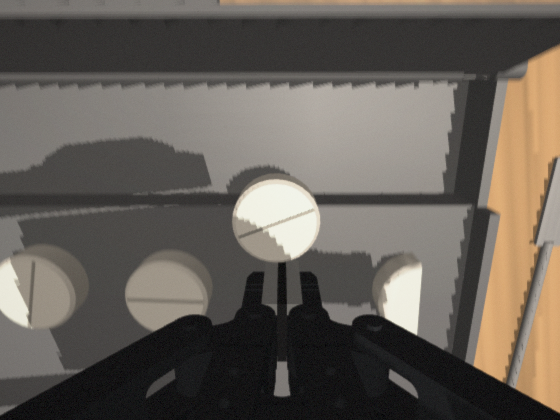

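play_rows:
  increments:
    - {"offset":[6,0,0],"twist":0,"grip":0}
    - {"offset":[12,0,0],"twist":0,"grip":0}
    - {"offset":[18,0,0],"twist":0,"grip":0}
    - {"offset":[24,0,0],"twist":0,"grip":0}
    - {"offset":[29,0,0],"twist":0,"grip":0}

```text
time: 4.55
tool_pos: [0.6554, 0.0204, 0.2091]
tool_rot: [-0.0, 0.781, 0.625, 0.0]
contact_force: [-1.4, 0.2, -0.4]
gripper_width: 0.003
```

play_rows:
  increments:
    - {"offset":[4,0,0],"twist":0,"grip":0}
    - {"offset":[4,0,0],"twist":0,"grip":0}
    - {"offset":[-20,0,-15],"twist":0,"grip":0}
    - {"offset":[-50,-20,-30],"twist":0,"grip":0}
    - {"offset":[-80,-46,-30],"twist":0,"grip":0}

```text
time: 4.97
tool_pos: [0.5946, -0.0493, 0.243]
tool_rot: [0.003, 0.78, 0.625, 0.002]
contact_force: [0.5, -1.5, 1.1]
gripper_width: 0.001
```

Run:
```python
from h import *
here();go(.0045,-.022,.21)
im,T=snap('wrist','w4.png')
```

```text
t 4.9667 tray [ 0.0052 -0.0256] 0.243 F [ 0.5 -1.5  1.1] 0.0011046123247505871
(0.0045, -0.022, 0.21) offset [ 3.6 -0.9 33. ] twist -0.007
```

View pics/w4.png

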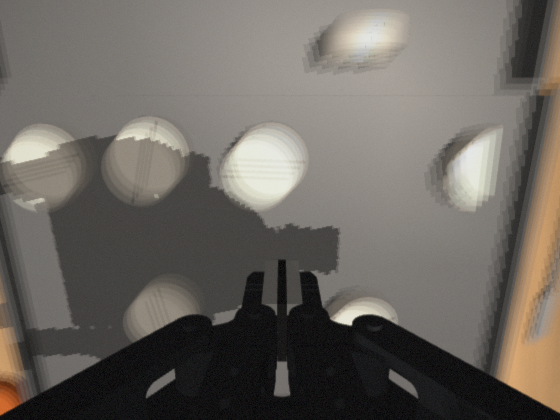

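play_rows:
  increments:
    - {"offset":[0,-1,0],"twist":0,"grip":0}
    - {"offset":[0,-1,15],"twist":0,"grip":0}
    - {"offset":[0,-1,30],"twist":0,"grip":0}
    - {"offset":[7,-1,30],"twist":0,"grip":0}
    - {"offset":[15,-1,30],"twist":0,"grip":0}

```text
time: 5.43
tool_pos: [0.5952, -0.0329, 0.2083]
tool_rot: [-0.001, 0.781, 0.625, -0.001]
contact_force: [-0.5, 0.1, 0.0]
gripper_width: 0.001
```

play_rows:
  increments:
    - {"offset":[6,0,0],"twist":0,"grip":0}
    - {"offset":[12,0,0],"twist":0,"grip":0}
    - {"offset":[18,0,0],"twist":0,"grip":0}
    - {"offset":[24,0,0],"twist":0,"grip":0}
    - {"offset":[30,0,0],"twist":0,"grip":0}

```text
time: 5.85
tool_pos: [0.6022, -0.0034, 0.2097]
tool_rot: [0.0, 0.781, 0.625, 0.0]
contact_force: [-0.0, -0.3, 0.9]
gripper_width: -0.004
```

play_rows:
  increments:
    - {"offset":[7,0,0],"twist":0,"grip":0}
    - {"offset":[14,0,0],"twist":0,"grip":0}
    - {"offset":[20,0,0],"twist":0,"grip":0}
    - {"offset":[26,0,0],"twist":0,"grip":0}
    - {"offset":[32,0,0],"twist":0,"grip":0}

```text
time: 6.27
tool_pos: [0.6089, 0.0276, 0.209]
tool_rot: [-0.0, 0.781, 0.625, -0.0]
contact_force: [0.5, 0.8, -0.4]
gripper_width: 0.001
```

Run:
```python
from h import *
here();go(.0045,.056,.21)
im,T=snap('wrist','w5.png')
```

```text
t 6.2667 tray [0.0028 0.0526] 0.209 F [ 0.5  0.8 -0.4] 0.0005687829912531864
(0.0045, 0.056, 0.21) offset [ 3.4  1.7 -1. ] twist -0.008
```

View pics/w5.png

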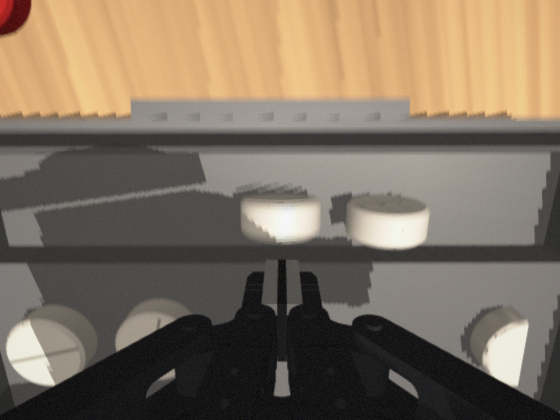

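play_rows:
  increments:
    - {"offset":[4,0,1],"twist":0,"grip":0}
    - {"offset":[8,0,2],"twist":0,"grip":0}
    - {"offset":[11,0,2],"twist":0,"grip":0}
    - {"offset":[14,0,2],"twist":0,"grip":0}
    - {"offset":[14,0,2],"twist":0,"grip":0}

```text
time: 6.73
tool_pos: [0.6119, 0.0411, 0.2071]
tool_rot: [-0.0, 0.781, 0.625, 0.0]
contact_force: [0.3, 0.1, 0.1]
gripper_width: -0.003
```

Run:
```python
from h import *
here()
im,T=snap('wrist','w6.png'); s,_=snap('side')
b=cv2.resize(s[170:270,210:390],(720,400),interpolation=cv2.INTER_CUBIC)
cv2.imwrite('pics/w6b.png',np.vstack([cv2.resize(im[150:300],(720,193)),b]))
```

```text
t 6.7333 tray [0.0029 0.0664] 0.2071 F [0.3 0.1 0.1] -0.0030217183319742897
```

View pics/w6b.png

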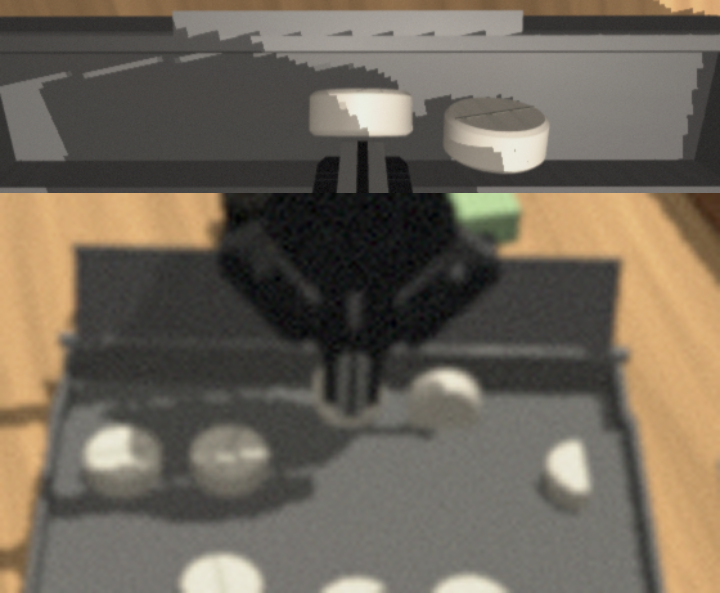

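play_rows:
  increments:
    - {"offset":[3,0,0],"twist":0,"grip":0}
    - {"offset":[6,0,0],"twist":0,"grip":0}
    - {"offset":[9,0,0],"twist":0,"grip":0}
    - {"offset":[9,0,0],"twist":0,"grip":0}

```text
time: 7.17
tool_pos: [0.6139, 0.05, 0.2072]
tool_rot: [-0.0, 0.781, 0.625, 0.0]
contact_force: [-0.1, 0.6, 0.9]
gripper_width: -0.002
```

play_rows:
  increments:
    - {"offset":[0,0,-8],"twist":0,"grip":0}
    - {"offset":[0,0,-18],"twist":0,"grip":0}
    - {"offset":[0,0,-28],"twist":0,"grip":0}
    - {"offset":[-35,0,-33],"twist":0,"grip":0}
    - {"offset":[-35,0,-33],"twist":0,"grip":0}

```text
time: 7.58
tool_pos: [0.6067, 0.0125, 0.2435]
tool_rot: [0.002, 0.781, 0.624, 0.001]
contact_force: [0.2, -0.3, -0.3]
gripper_width: -0.001
```

Run:
```python
from h import *
here()
im,T=snap('wrist','w7.png'); s,_=snap('side')
b=cv2.resize(s[170:270,210:390],(560,311),interpolation=cv2.INTER_CUBIC)
cv2.imwrite('pics/w7b.png',np.vstack([im[90:370],b]))
```

```text
t 7.5833 tray [0.0039 0.0373] 0.2435 F [ 0.2 -0.3 -0.3] -0.0008110437867072986
```

View pics/w7b.png

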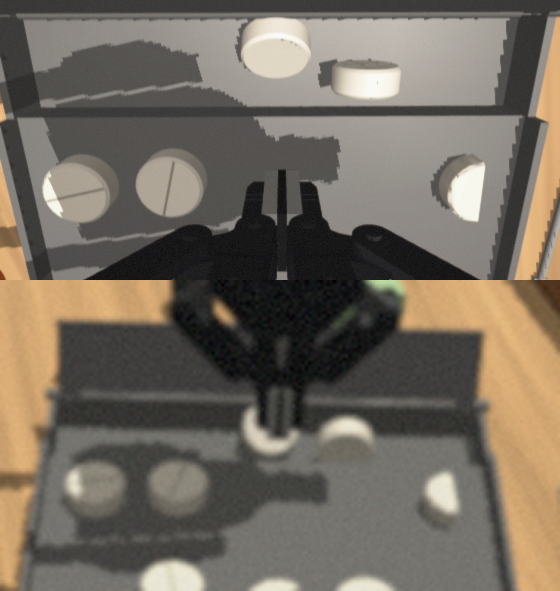

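Run:
```python
from h import *
here()
T=np.array(manip.get_calibration('wrist')["T"])
for n,u,v,z in [('T1 mid',366,168,.035),('T1 nearbottom',366,187,.03),('edge',366,200,.03),('T2 mid',276,145,.025),('T2 low',276,167,.012),('T2 top',276,108,.035)]:
    P=pix2w('wrist',T,u,v,z); print(n,(RT.T@(P[:2]-O)).round(4))
for q in ['tablet1_center']:
  for c in ['wrist','top']:
    if c=='top': _,T=snap(c)
    for r in manip.tip_of(q,c): P=w(T,r['xyz']); print(c,round(r['p'],2),'tray',(RT.T@(P[:2]-O)).round(4),P[2].round(3))
go(.047,.03,.215); go(.047,.03,.205)
```

```text
t 7.6833 tray [0.0033 0.0392] 0.2419 F [0.5 0.  0.6] 0.0025460239243144233
T1 mid [0.0448 0.0805]
T1 nearbottom [0.0465 0.07  ]
edge [0.0469 0.0633]
T2 mid [0.002  0.0906]
T2 low [0.0016 0.0771]
T2 top [0.0024 0.1086]
wrist 0.89 tray [0.0505 0.0824] 0.024
(0.047, 0.03, 0.215) offset [-10.   44.4  25.4] twist -0.008
(0.047, 0.03, 0.205) offset [-10.1  44.4  35.4] twist -0.008
```

Run:
```python
from h import *
T=np.array(manip.get_calibration('wrist')["T"]); c=T[:3,3]; y=RT.T@(c[:2]-O)
print('cam tray',y,c[2],'elev T1',np.degrees(np.arctan2(c[2]-.025,.085-y[1])))
im=cv2.imread('pics/w7.png')
cv2.imwrite('pics/w7z.png',cv2.resize(im[95:215,215:430],(800,446),interpolation=cv2.INTER_CUBIC))
```

```text
cam tray [0.00368686 0.1158881 ] 0.20894085208632904 elev T1 99.53240499807328
```

View pics/w7z.png

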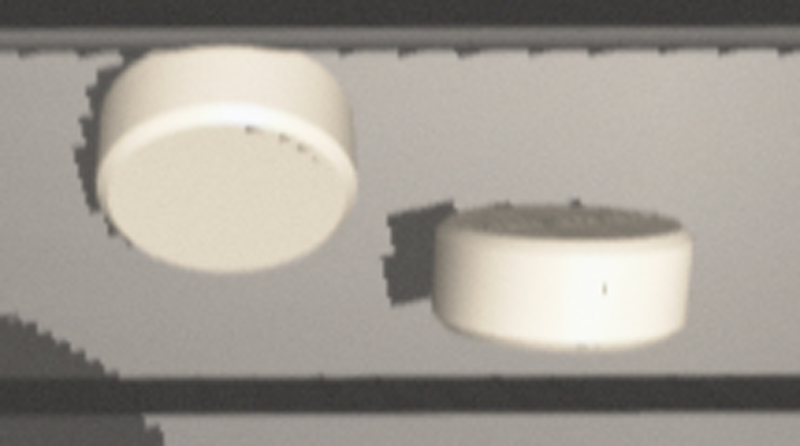

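play_rows:
  increments:
    - {"offset":[-4,22,0],"twist":0,"grip":0}
    - {"offset":[-4,44,5],"twist":0,"grip":0}
    - {"offset":[-4,44,20],"twist":0,"grip":0}
    - {"offset":[-4,44,31],"twist":0,"grip":0}
    - {"offset":[5,44,31],"twist":0,"grip":0}

```text
time: 8.25
tool_pos: [0.6481, 0.0105, 0.2046]
tool_rot: [-0.003, 0.781, 0.624, -0.003]
contact_force: [-1.0, 0.3, -1.2]
gripper_width: 0.004
```

play_rows:
  increments:
    - {"offset":[6,0,0],"twist":0,"grip":0}
    - {"offset":[12,0,0],"twist":0,"grip":0}
    - {"offset":[18,0,0],"twist":0,"grip":0}
    - {"offset":[24,0,0],"twist":0,"grip":0}
    - {"offset":[30,0,0],"twist":0,"grip":0}

```text
time: 8.67
tool_pos: [0.657, 0.0408, 0.2099]
tool_rot: [0.0, 0.781, 0.625, 0.0]
contact_force: [0.0, 0.1, -0.1]
gripper_width: 0.001
```

play_rows:
  increments:
    - {"offset":[5,0,0],"twist":0,"grip":0}
    - {"offset":[5,0,-12],"twist":0,"grip":0}
    - {"offset":[10,0,-24],"twist":0,"grip":0}
    - {"offset":[20,0,-24],"twist":0,"grip":0}
    - {"offset":[20,0,-24],"twist":0,"grip":0}

```text
time: 9.08
tool_pos: [0.6622, 0.0606, 0.2357]
tool_rot: [0.001, 0.781, 0.625, 0.002]
contact_force: [-0.8, 0.7, 0.1]
gripper_width: 0.001
```

```bash
cat >> h.py <<'E'
def blobs(f,zt=.04):
    here(); im,T=snap('wrist',f)
    for r in manip.tip_of('tablet1_center','wrist')+manip.boxes_of('tablet1_center','wrist'):
        P=w(T,r['xyz']); print(round(r['p'],2),'tray',(RT.T@(P[:2]-O)).round(4),P[2].round(3))
    hsv=cv2.cvtColor(im,cv2.COLOR_BGR2HSV)
    im[hsv[...,2]<0]=0
E
python3 -c "
from h import *
blobs('w8.png')
go(.048,.095,.211);go(.048,.095,.2)"
```

```text
t 9.0833 tray [0.048  0.0962] 0.2357 F [-0.8  0.7  0.1] 0.0006381738726321011
0.92 tray [0.0531 0.0942] 0.024
0.66 tray [0.0524 0.0982] 0.037
0.31 tray [0.007  0.0874] 0.026
(0.048, 0.095, 0.211) offset [ 0.2  1.  22. ] twist -0.008
(0.048, 0.095, 0.2) offset [ 0.2  1.  33. ] twist -0.008
```

play_rows:
  increments:
    - {"offset":[0,2,8],"twist":0,"grip":0}
    - {"offset":[0,2,14],"twist":0,"grip":0}
    - {"offset":[0,2,18],"twist":0,"grip":0}
    - {"offset":[0,2,22],"twist":0,"grip":0}
    - {"offset":[0,2,25],"twist":0,"grip":0}

```text
time: 9.65
tool_pos: [0.6644, 0.0587, 0.2101]
tool_rot: [0.001, 0.781, 0.625, 0.002]
contact_force: [-0.3, -0.5, -0.6]
gripper_width: -0.001
```

play_rows:
  increments:
    - {"offset":[0,0,3],"twist":0,"grip":0}
    - {"offset":[0,0,5],"twist":0,"grip":0}
    - {"offset":[0,0,7],"twist":0,"grip":0}
    - {"offset":[0,0,9],"twist":0,"grip":0}
    - {"offset":[0,0,9],"twist":0,"grip":0}

```text
time: 10.07
tool_pos: [0.6626, 0.0589, 0.1979]
tool_rot: [-0.001, 0.781, 0.625, -0.001]
contact_force: [-1.2, -0.5, 0.3]
gripper_width: 0.0
```

```bash
python3 -c "
from h import *
blobs('w9.png')"
```

```text
t 10.0667 tray [0.0488 0.0945] 0.1979 F [-1.2 -0.5  0.3] 0.00031899883123182065
```

play_rows:
  increments:
    - {"offset":[0,0,-15],"twist":0,"grip":0}
    - {"offset":[0,0,-35],"twist":0,"grip":0}
    - {"offset":[0,-20,-42],"twist":0,"grip":0}
    - {"offset":[0,-46,-42],"twist":0,"grip":0}
    - {"offset":[0,-46,-42],"twist":0,"grip":0}

```text
time: 10.63
tool_pos: [0.6156, 0.0698, 0.2422]
tool_rot: [-0.001, 0.781, 0.625, -0.001]
contact_force: [-0.2, -0.2, -1.8]
gripper_width: 0.002
```

play_rows:
  increments:
    - {"offset":[0,0,8],"twist":0,"grip":0}
    - {"offset":[0,0,16],"twist":0,"grip":0}
    - {"offset":[0,0,22],"twist":0,"grip":0}
    - {"offset":[0,0,26],"twist":0,"grip":0}
    - {"offset":[0,0,29],"twist":0,"grip":0}

```text
time: 11.05
tool_pos: [0.62, 0.0686, 0.2142]
tool_rot: [0.001, 0.781, 0.625, 0.001]
contact_force: [-3.7, -2.4, 20.4]
gripper_width: -0.0
```

play_rows:
  increments:
    - {"offset":[0,0,4],"twist":0,"grip":0}
    - {"offset":[0,0,7],"twist":0,"grip":0}
    - {"offset":[0,0,10],"twist":0,"grip":0}
    - {"offset":[0,0,13],"twist":0,"grip":0}
    - {"offset":[0,0,13],"twist":0,"grip":0}

```text
time: 11.47
tool_pos: [0.6181, 0.0689, 0.198]
tool_rot: [-0.0, 0.781, 0.625, -0.001]
contact_force: [1.0, -0.5, 0.4]
gripper_width: -0.001
```

play_rows:
  increments:
    - {"offset":[0,0,-15],"twist":0,"grip":0}
    - {"offset":[0,0,-35],"twist":0,"grip":0}
    - {"offset":[-40,-20,-45],"twist":0,"grip":0}
    - {"offset":[-70,-30,-45],"twist":0,"grip":0}
    - {"offset":[-70,-30,-45],"twist":0,"grip":0}

```text
time: 11.88
tool_pos: [0.5715, 0.0043, 0.2439]
tool_rot: [0.0, 0.782, 0.624, -0.001]
contact_force: [-1.1, -0.2, -0.1]
gripper_width: -0.002
```

Run:
```python
from h import *
blobs('w10.png')
t,Tt=snap('top','t10.png')
for r in manip.tip_of('tablet1_center','top'): P=w(Tt,r['xyz']); print('top',round(r['p'],2),(RT.T@(P[:2]-O)).round(4),P[2].round(3))
im=cv2.imread('pics/w10.png')
cv2.imwrite('pics/v11.png',np.vstack([im[0:330],cv2.resize(t[150:290,190:360],(560,461))[:260]]))
```

```text
t 11.8833 tray [-0.0288  0.0219] 0.2439 F [-1.1 -0.2 -0.1] -0.002116062761975707
0.98 tray [0.0538 0.0936] 0.015
top 0.66 [-0.0004 -0.0638] 0.039
top 0.51 [0.0029 0.0561] 0.027
top 0.44 [-0.053  -0.0574] 0.038
```

```bash
cat >> h.py <<'E'
def ell(f,cam='wrist',T=None,vmin=150,z=.024):
    im=cv2.imread('pics/'+f); 
    T=np.array(manip.get_calibration(cam)["T"]) if T is None else T
    h=cv2.cvtColor(im,cv2.COLOR_BGR2HSV)
    b,g,r=[im[...,i].astype(int) for i in range(3)]
    m=((r-b>8)&(h[...,1]<70)&(h[...,2]>95)|(h[...,2]>200)&(h[...,1]<70)).astype(np.uint8)
    m=cv2.morphologyEx(m,cv2.MORPH_OPEN,np.ones((3,3)))
    for c in cv2.findContours(m,0,2)[0]:
        a=cv2.contourArea(c)
        if a<120 or len(c)<5: continue
        e=cv2.fitEllipse(c); P=pix2w(cam,T,*e[0],z)
        print(np.round(e[0]),'axes',np.round(e[1]),round(e[2]),'area',a,'tray@z',(RT.T@(P[:2]-O)).round(3))
E
python3 - <<'E'
from h import *
ell('w10.png')
print('top');ell('t10.png','top')
E
```

```text
[405. 384.] axes [ 9. 35.] 129 area 235.5 tray@z [ 0.048 -0.071]
[141. 250.] axes [69. 69.] 2 area 3696.5 tray@z [-0.104  0.02 ]
[537. 248.] axes [47. 72.] 3 area 2514.5 tray@z [0.113 0.02 ]
[236. 244.] axes [68. 70.] 26 area 3674.0 tray@z [-0.052  0.023]
[382. 201.] axes [ 76. 226.] 90 area 11191.5 tray@z [0.026 0.047]
[161.  97.] axes [18. 29.] 110 area 181.5 tray@z [-0.085  0.1  ]
[370. 119.] axes [105. 395.] 90 area 30301.5 tray@z [0.017 0.089]
top
[560. 376.] axes [ 49. 183.] 164 area 2929.5 tray@z [-0.214 -0.59 ]
[ 96. 289.] axes [37. 39.] 63 area 1066.5 tray@z [-0.271  0.429]
[490. 289.] axes [35. 38.] 123 area 1007.5 tray@z [-0.068 -0.415]
[403. 280.] axes [29. 31.] 109 area 685.5 tray@z [-0.092 -0.227]
[318. 232.] axes [14. 19.] 15 area 177.0 tray@z [-0.033 -0.021]
[541. 236.] axes [34. 36.] 97 area 958.0 tray@z [ 0.073 -0.504]
[278. 228.] axes [13. 22.] 14 area 196.0 tray@z [-0.043  0.068]
[ 29. 223.] axes [41. 53.] 98 area 1505.5 tray@z [-0.164  0.62 ]
[322. 175.] axes [ 74. 447.] 0 area 208.0 tray@z [ 0.098 -0.   ]
[297. 227.] axes [129. 151.] 51 area 3483.0 tray@z [-0.033  0.028]
[203. 168.] axes [33. 84.] 1 area 1073.0 tray@z [0.05  0.268]
[ 28. 148.] axes [11. 28.] 20 area 222.0 tray@z [0.005 0.677]
[524. 126.] axes [25. 28.] 124 area 402.5 tray@z [ 0.316 -0.428]
[549. 108.] axes [12. 42.] 54 area 286.0 tray@z [ 0.373 -0.478]
[474. 115.] axes [35. 40.] 51 area 1035.0 tray@z [ 0.316 -0.312]
[370. 103.] axes [34. 36.] 103 area 919.5 tray@z [ 0.29  -0.073]
[128.  58.] axes [ 7. 30.] 156 area 150.5 tray@z [0.272 0.513]
[413.  57.] axes [ 34. 471.] 91 area 10337.5 tray@z [ 0.426 -0.148]
[173.  58.] axes [33. 74.] 82 area 1627.5 tray@z [0.295 0.407]
[56. 54.] axes [ 33. 148.] 91 area 3235.5 tray@z [0.243 0.684]
```

View pics/v11.png

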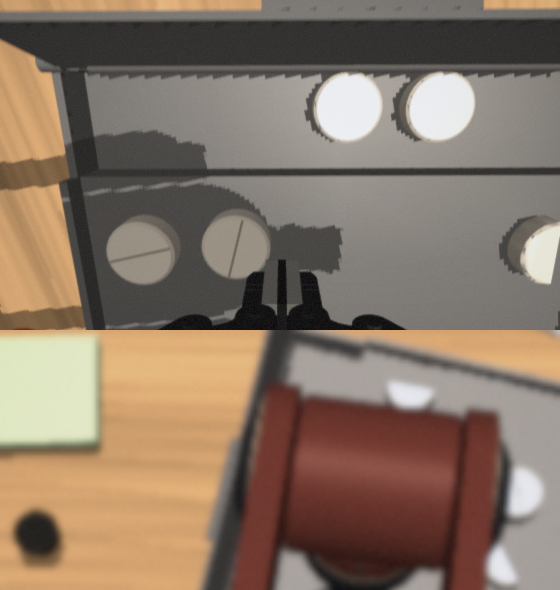

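play_rows:
  increments:
    - {"offset":[-25,-21,0],"twist":0,"grip":0}
    - {"offset":[-46,-21,8],"twist":0,"grip":0}
    - {"offset":[-46,-21,25],"twist":0,"grip":0}
    - {"offset":[-46,-21,35],"twist":0,"grip":0}
    - {"offset":[-37,-21,35],"twist":0,"grip":0}

```text
time: 12.55
tool_pos: [0.544, -0.024, 0.2062]
tool_rot: [-0.002, 0.781, 0.625, -0.002]
contact_force: [-0.1, 0.2, -0.1]
gripper_width: -0.001
```

```bash
python3 -c "
from h import *
go(-.0497,-.008,.209);go(-.0497,.056,.209)"
```

```text
(-0.0497, -0.008, 0.209) offset [ 3.6 -0.1 -2.8] twist -0.009
(-0.0497, 0.056, 0.209) offset [67.6 -0.7 -2.8] twist -0.009
```

play_rows:
  increments:
    - {"offset":[8,0,0],"twist":0,"grip":0}
    - {"offset":[24,0,0],"twist":0,"grip":0}
    - {"offset":[48,0,0],"twist":0,"grip":0}
    - {"offset":[69,0,0],"twist":0,"grip":0}
    - {"offset":[64,0,-8],"twist":0,"grip":0}

```text
time: 12.97
tool_pos: [0.5595, 0.0426, 0.2169]
tool_rot: [-0.001, 0.779, 0.627, 0.0]
contact_force: [-0.2, -0.3, -0.6]
gripper_width: 0.001
```

play_rows:
  increments:
    - {"offset":[-10,0,-20],"twist":0,"grip":0}
    - {"offset":[-35,0,-32],"twist":0,"grip":0}
    - {"offset":[-35,0,-32],"twist":0,"grip":0}
    - {"offset":[-35,0,-32],"twist":0,"grip":0}

```text
time: 13.3
tool_pos: [0.5522, 0.0041, 0.2512]
tool_rot: [0.001, 0.781, 0.625, 0.001]
contact_force: [-0.8, -1.2, -0.3]
gripper_width: -0.003
```

```bash
cat >> h.py <<'E'
def ell2(f,z=.024):
    im=cv2.imread('pics/'+f); T=np.array(manip.get_calibration('wrist')["T"])
    g=im.min(2); m=(g>170).astype(np.uint8); m=cv2.morphologyEx(m,cv2.MORPH_OPEN,np.ones((3,3)))
    for c in cv2.findContours(m,0,2)[0]:
        a=cv2.contourArea(c)
        if a<300 or len(c)<5: continue
        e=cv2.fitEllipse(c); P=pix2w('wrist',T,*e[0],z)
        print(np.round(e[0]),'axes',np.round(e[1]),round(e[2]),'area',a,'tray@z',(RT.T@(P[:2]-O)).round(3))
E
python3 - <<'E'
from h import *
blobs('w12.png'); ell2('w12.png'); print(); ell('w12.png')
go(-.0975,-.022,.209)
E
```

```text
t 13.3 tray [-0.0476  0.0177] 0.2512 F [-0.8 -1.2 -0.3] -0.0034810288504814706
0.9 tray [0.0508 0.0943] 0.016
0.82 tray [0.05   0.0932] 0.021
[564. 246.] axes [30. 44.] 172 area 304.5 tray@z [0.109 0.011]
[273. 120.] axes [63. 65.] 172 area 3188.5 tray@z [-0.052  0.081]
[470.  99.] axes [60. 68.] 38 area 3198.5 tray@z [0.045 0.09 ]
[380.  99.] axes [62. 67.] 33 area 3267.5 tray@z [0.001 0.091]

[282. 378.] axes [17. 35.] 4 area 386.0 tray@z [-0.049 -0.078]
[458. 352.] axes [11. 41.] 122 area 284.0 tray@z [ 0.059 -0.059]
[666. 266.] axes [113. 266.] 107 area 907.0 tray@z [ 0.17  -0.001]
[179. 238.] axes [66. 67.] 163 area 3451.0 tray@z [-0.105  0.017]
[371. 192.] axes [ 83. 251.] 92 area 12635.5 tray@z [-0.001  0.043]
[356. 112.] axes [101. 409.] 91 area 30060.0 tray@z [-0.011  0.084]
(-0.0975, -0.022, 0.209) offset [-40.5 -48.5  39.7] twist -0.007
```

play_rows:
  increments:
    - {"offset":[-25,-25,0],"twist":0,"grip":0}
    - {"offset":[-41,-49,10],"twist":0,"grip":0}
    - {"offset":[-41,-49,28],"twist":0,"grip":0}
    - {"offset":[-41,-49,40],"twist":0,"grip":0}
    - {"offset":[-31,-49,40],"twist":0,"grip":0}

```text
time: 13.87
tool_pos: [0.4952, -0.0153, 0.2057]
tool_rot: [-0.002, 0.781, 0.624, -0.002]
contact_force: [-0.2, 0.9, 0.0]
gripper_width: -0.001
```

```bash
python3 -c "
from h import *
go(-.0975,-.008,.209);go(-.0975,.056,.209)"
```

```text
(-0.0975, -0.008, 0.209) offset [ 5.4  1.7 -3.3] twist -0.009
(-0.0975, 0.056, 0.209) offset [69.4  1.1 -3.3] twist -0.009
```

play_rows:
  increments:
    - {"offset":[9,1,0],"twist":0,"grip":0}
    - {"offset":[25,1,0],"twist":0,"grip":0}
    - {"offset":[49,1,0],"twist":0,"grip":0}
    - {"offset":[70,1,0],"twist":0,"grip":0}
    - {"offset":[65,1,-8],"twist":0,"grip":0}

```text
time: 14.28
tool_pos: [0.5131, 0.0518, 0.2172]
tool_rot: [-0.001, 0.779, 0.627, 0.0]
contact_force: [-0.5, 0.4, 0.7]
gripper_width: 0.001
```

play_rows:
  increments:
    - {"offset":[-10,20,-20],"twist":0,"grip":0}
    - {"offset":[-35,40,-36],"twist":0,"grip":0}
    - {"offset":[-35,60,-46],"twist":0,"grip":0}
    - {"offset":[-35,80,-46],"twist":0,"grip":0}
    - {"offset":[-35,80,-46],"twist":0,"grip":0}

```text
time: 14.7
tool_pos: [0.5863, -0.0043, 0.2665]
tool_rot: [0.003, 0.781, 0.625, 0.002]
contact_force: [-0.1, 0.3, -0.1]
gripper_width: -0.001
```

Run:
```python
from h import *
blobs('w13.png'); ell2('w13.png')
go(0,.165,.27)
```

```text
t 14.7 tray [-0.0125  0.0166] 0.2665 F [-0.1  0.3 -0.1] -0.0009723634554602103
0.7 tray [0.0521 0.0918] 0.013
0.91 tray [0.052  0.0919] 0.024
0.54 tray [0.0015 0.052 ] 0.031
[480. 230.] axes [30. 51.] 8 area 1181.5 tray@z [0.102 0.014]
[208. 117.] axes [57. 61.] 149 area 2732.0 tray@z [-0.056  0.08 ]
[122. 107.] axes [51. 62.] 136 area 2521.0 tray@z [-0.101  0.086]
[390.  97.] axes [58. 62.] 36 area 2818.0 tray@z [0.042 0.09 ]
[307.  98.] axes [60. 61.] 18 area 2851.5 tray@z [-0.002  0.09 ]
(0, 0.165, 0.27) offset [148.2  15.3  -6.7] twist -0.007
```

Run:
```python
from h import *
im,T=snap('wrist','w14.png')
g=im[70:150,80:165]; 
print(g.min(2)[::5,::4])
for th in (80,110,140,170,200):
    m=(g.min(2)>th).astype(np.uint8); n,_,s,c=cv2.connectedComponentsWithStats(m); i=1+s[1:,4].argmax(); print(th,s[i],c[i])
    q=im[70:165,170:250]; m=(q.min(2)>th).astype(np.uint8); n,_,s,c=cv2.connectedComponentsWithStats(m); i=1+s[1:,4].argmax(); print('   T3',s[i])
```

```text
[[115 115 116 105 109  79  70  74 110 120  70  78 112 117  69  80 117  80
   72  79 118 129]
 [114 115 117 118 114 118 119 117 119 121 122 122 123 120 122 123 123 124
  126 125 127 130]
 [108 116 115 115 118 117 118 121 117 137 178 186 193 190 182 142 110 124
  126 125 129 129]
 [ 77 116 117 117 117 118 120 124 187 215 217 218 220 219 220 219 196 168
   98 123 127 125]
 [ 58 116 118 116 116 117 120 206 218 219 219 220 219 219 221 220 222 218
  192  92 110 124]
 [ 51 116 115 115 117 118 179 218 216 219 219 218 219 219 219 220 221 220
  221 192 101 118]
 [ 46 116 115 116 116 122 217 216 219 218 217 219 220 219 220 219 222 221
  216 165 164 103]
 [ 48 110 117 117 116 123 217 219 219 217 220 218 218 219 219 215 160 189
  221 221 190 101]
 [ 47  83 115 116 115 125 217 219 218 219 220 218 213 164 185 219 220 221
  221 220 190 106]
 [ 50  60 116 116 118 119 212 218 219 214 160 180 218 219 220 221 219 220
  222 219 192 104]
 [ 48  50 113 115 117 117 156 160 183 218 219 219 219 219 220 218 222 220
  220 220 182  97]
 [ 48  49 117 116 116 115 117 196 217 218 218 217 219 220 219 220 219 221
  221 219 175  93]
 [ 47  52 110 114 118 116 115 121 189 219 217 220 219 218 218 217 210 163
  220 176  83 120]
 [ 49  50  95 116 108 114 114  81  67  97 127 141 134 132 130 132 131 126
  105  78  72  71]
 [ 49  44  48  70  67  67  69  70  68  68  70  82 103 108 112 105 101  77
   71  71  72  69]
 [ 47  40  45  68  65  67  68  66  65  71  67  70  73  71  72  68  68  73
   69  71  74  71]]
80 [   0    0   85   73 5514] [43.60029017 33.38338774]
   T3 [   0    0   80   86 6356]
110 [   0    0   85   71 5103] [42.86145405 32.71840094]
   T3 [   0    0   80   86 6209]
140 [  21    8   63   58 2879] [51.41993748 37.21048975]
   T3 [  17   16   63   65 3112]
170 [  22    8   61   57 2635] [51.66337761 36.93472486]
   T3 [  18   17   61   62 2890]
200 [  23   11   53   39 1272] [45.12578616 27.84748428]
   T3 [  45   21   32   57 1248]
```

Run:
```python
from h import *
im=cv2.imread('pics/w14.png'); s,_=snap('side','s14.png')
a=cv2.resize(im[60:200,60:440],(800,295),interpolation=cv2.INTER_CUBIC)
b=cv2.resize(s[170:240,205:395],(800,295),interpolation=cv2.INTER_CUBIC)
cv2.imwrite('pics/v12.png',np.vstack([a,b]))
```

```text
(no output)
```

View pics/v12.png

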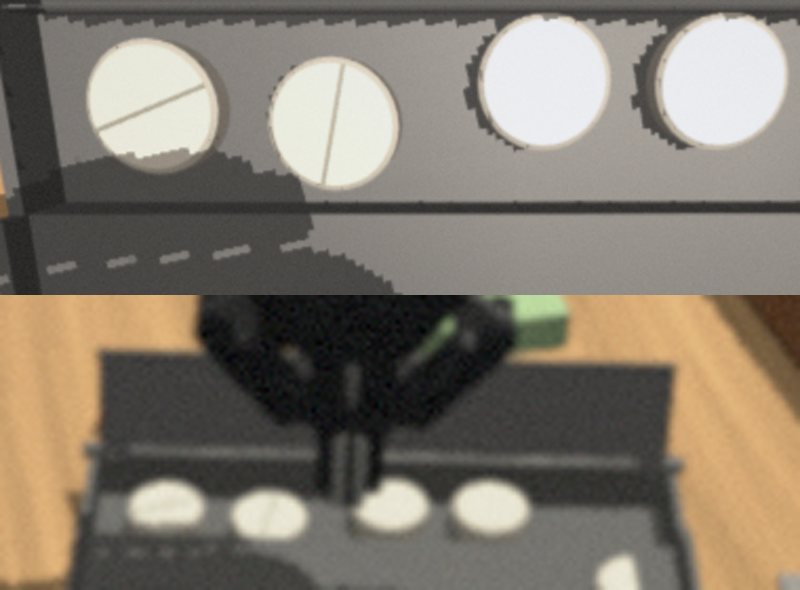

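play_rows:
  increments:
    - {"offset":[20,3,-12],"twist":0,"grip":0}
    - {"offset":[52,6,-24],"twist":0,"grip":0}
    - {"offset":[88,10,-24],"twist":0,"grip":0}
    - {"offset":[124,14,-24],"twist":0,"grip":0}
    - {"offset":[146,15,-24],"twist":0,"grip":0}

```text
time: 15.37
tool_pos: [0.6289, 0.1383, 0.2875]
tool_rot: [-0.0, 0.78, 0.626, 0.001]
contact_force: [-0.4, -0.4, 0.2]
gripper_width: -0.003
```

play_rows:
  increments:
    - {"offset":[0,0,0],"twist":0,"grip":0}
    - {"offset":[0,0,15],"twist":0,"grip":0}
    - {"offset":[0,0,30],"twist":0,"grip":0}
    - {"offset":[0,0,45],"twist":0,"grip":0}
    - {"offset":[0,0,45],"twist":0,"grip":0}

```text
time: 15.78
tool_pos: [0.6265, 0.1339, 0.2359]
tool_rot: [-0.003, 0.781, 0.624, -0.004]
contact_force: [-1.3, -0.6, -0.7]
gripper_width: -0.0
```

Run:
```python
from h import *
here()
im,T=snap('side')
for r in manip.tip_of('cover_edge','side')[:2]: P=w(T,r['xyz']); print(r['p'],(RT.T@(P[:2]-O)).round(4),P[2])
for y,z in [(.124,.0685),(.1045,.066),(.0973,.059),(.0917,.051),(.088,.043),(.087,.036)]: go(0,y,z+.173)
```

```text
t 15.7833 tray [-0.0024  0.1602] 0.2359 F [-1.3 -0.6 -0.7] -0.00045644806960782583
0.89 [-0.0054  0.1224] 0.0847167730236753
(0, 0.124, 0.2415) offset [-36.8   1.3  -1.8] twist -0.009
(0, 0.1045, 0.239) offset [-56.3   1.5   0.7] twist -0.009
(0, 0.0973, 0.23199999999999998) offset [-63.5   1.6   7.7] twist -0.009
(0, 0.0917, 0.22399999999999998) offset [-69.1   1.7  15.7] twist -0.009
(0, 0.088, 0.21599999999999997) offset [-72.8   1.8  23.7] twist -0.009
(0, 0.087, 0.209) offset [-73.8   1.8  30.7] twist -0.009
```

play_rows:
  increments:
    - {"offset":[-10,0,0],"twist":0,"grip":0}
    - {"offset":[-19,0,0],"twist":0,"grip":0}
    - {"offset":[-28,0,0],"twist":0,"grip":0}
    - {"offset":[-37,0,0],"twist":0,"grip":0}
    - {"offset":[-37,0,0],"twist":0,"grip":0}

```text
time: 16.3
tool_pos: [0.6208, 0.0972, 0.2428]
tool_rot: [0.001, 0.781, 0.624, 0.0]
contact_force: [0.1, 0.3, 0.1]
gripper_width: -0.0
```

Run:
```python
from h import *
here()
im,T=snap('side')
for r in manip.tip_of('cover_edge','side')[:2]: P=w(T,r['xyz']); print(r['p'],(RT.T@(P[:2]-O)).round(4),P[2])
for y,z in [(.124,.0685),(.1045,.066),(.0973,.059),(.0917,.051),(.088,.043),(.087,.036)]: go(0,y,z+.173)
```

```text
t 16.3 tray [-0.0002  0.1231] 0.2428 F [0.1 0.3 0.1] -0.00023390647756290397
0.59 [-0.0006  0.1088] 0.08486448958440973
(0, 0.124, 0.2415) offset [-0.3  0.4  1. ] twist -0.009
(0, 0.1045, 0.239) offset [-19.8   0.6   3.5] twist -0.009
(0, 0.0973, 0.23199999999999998) offset [-27.    0.7  10.5] twist -0.009
(0, 0.0917, 0.22399999999999998) offset [-32.6   0.7  18.5] twist -0.009
(0, 0.088, 0.21599999999999997) offset [-36.3   0.7  26.5] twist -0.009
(0, 0.087, 0.209) offset [-37.3   0.7  33.5] twist -0.009
```

Cover is upright. Follow the arc down.

play_rows:
  increments:
    - {"offset":[-7,0,1],"twist":0,"grip":0}
    - {"offset":[-14,0,2],"twist":0,"grip":0}
    - {"offset":[-20,0,4],"twist":0,"grip":0}
    - {"offset":[-24,0,7],"twist":0,"grip":0}
    - {"offset":[-27,0,11],"twist":0,"grip":0}

```text
time: 16.82
tool_pos: [0.615, 0.0722, 0.2311]
tool_rot: [0.0, 0.781, 0.625, 0.0]
contact_force: [0.5, 0.1, 0.9]
gripper_width: -0.001
```

play_rows:
  increments:
    - {"offset":[-3,0,4],"twist":0,"grip":0}
    - {"offset":[-6,0,8],"twist":0,"grip":0}
    - {"offset":[-8,0,12],"twist":0,"grip":0}
    - {"offset":[-9,0,16],"twist":0,"grip":0}
    - {"offset":[-10,0,19],"twist":0,"grip":0}

```text
time: 17.23
tool_pos: [0.6126, 0.0629, 0.2114]
tool_rot: [-0.0, 0.781, 0.625, -0.0]
contact_force: [0.2, 0.8, 0.3]
gripper_width: 0.004
```

Run:
```python
from h import *
here()
im,T=snap('side')
for r in manip.tip_of('cover_edge','side')[:2]: P=w(T,r['xyz']); print(r['p'],(RT.T@(P[:2]-O)).round(4),P[2])
go(0,.087,.208)
```

```text
t 17.2333 tray [-0.001   0.0879] 0.2114 F [0.2 0.8 0.3] 0.0035143803475417776
0.73 [-0.0032  0.0614] 0.03906029881269946
(0, 0.087, 0.208) offset [-0.9  1.3  3. ] twist -0.008
```

play_rows:
  increments:
    - {"offset":[-2,0,1],"twist":0,"grip":0}
    - {"offset":[-4,0,2],"twist":0,"grip":0}
    - {"offset":[-5,0,3],"twist":0,"grip":0}
    - {"offset":[-5,0,3.5],"twist":0,"grip":0}
    - {"offset":[-5,0,3.5],"twist":0,"grip":0}

```text
time: 17.75
tool_pos: [0.6117, 0.058, 0.2086]
tool_rot: [0.0, 0.781, 0.625, -0.0]
contact_force: [0.4, -0.6, -0.1]
gripper_width: -0.001
```

play_rows:
  increments:
    - {"offset":[0,0,1],"twist":0,"grip":0}
    - {"offset":[0,0,1.5],"twist":0,"grip":0}
    - {"offset":[0,0,2],"twist":0,"grip":0}
    - {"offset":[0,0,2],"twist":0,"grip":0}

```text
time: 18.08
tool_pos: [0.6119, 0.0581, 0.2084]
tool_rot: [-0.0, 0.781, 0.625, -0.0]
contact_force: [-5.6, -0.9, 9.1]
gripper_width: -0.002
```

play_rows:
  increments:
    - {"offset":[0,0,1],"twist":0,"grip":0}
    - {"offset":[0,0,1],"twist":0,"grip":0}
    - {"offset":[0,0,-10],"twist":0,"grip":0}
    - {"offset":[0,0,-40],"twist":0,"grip":0}
    - {"offset":[0,0,-75],"twist":0,"grip":0}

```text
time: 18.5
tool_pos: [0.6104, 0.0582, 0.2797]
tool_rot: [-0.002, 0.781, 0.625, -0.002]
contact_force: [0.7, -0.2, 0.4]
gripper_width: 0.0
```

play_rows:
  increments:
    - {"offset":[-30,0,-35],"twist":0,"grip":0}
    - {"offset":[-60,0,-70],"twist":0,"grip":0}
    - {"offset":[-95,-20,-100],"twist":0,"grip":0}
    - {"offset":[-130,-40,-100],"twist":0,"grip":0}
    - {"offset":[-130,-40,-100],"twist":0,"grip":0}

```text
time: 18.92
tool_pos: [0.5428, -0.0624, 0.3855]
tool_rot: [0.003, 0.782, 0.624, 0.001]
contact_force: [0.1, 0.5, -1.1]
gripper_width: -0.0
```

Run:
```python
from h import *
here()
for c in ['side','top','wrist']:
    im,T=snap(c,c+'_end.png')
    for q in ['cover_edge','tablet1_center','half1_center','tub','beaker','bung','notes','spatula']:
        for r in manip.tip_of(q,c)[:4]:
            if r['p']>.4: P=w(T,r['xyz']); print(c,q,round(r['p'],2),(RT.T@(P[:2]-O)).round(3),P[2].round(4))
ell2('wrist_end.png',.044)
a=cv2.imread('pics/side1.png').astype(int);b=cv2.imread('pics/side_end.png').astype(int)
d=(abs(a-b).sum(2)>90).astype(np.uint8);d=cv2.morphologyEx(d,cv2.MORPH_OPEN,np.ones((3,3)))
n,_,s,_=cv2.connectedComponentsWithStats(d);print([x.tolist() for x in s[1:] if x[4]>40])
```

```text
t 18.9167 tray [-0.0427 -0.0494] 0.3855 F [ 0.1  0.5 -1.1] -0.0003352867540874688
side cover_edge 0.95 [-0.003  0.057] 0.0329
side half1_center 0.54 [0.097 0.018] 0.0392
side half1_center 0.54 [-0.054 -0.055] 0.0351
side tub 0.8 [ 0.021 -0.204] -0.0017
side beaker 0.82 [-0.101 -0.224] 0.0006
side notes 0.7 [0.046 0.265] -0.0004
side spatula 0.85 [ 0.181 -0.018] 0.0015
top cover_edge 0.74 [0.002 0.057] 0.0377
top tablet1_center 0.48 [0.05  0.268] 0.0043
top half1_center 0.59 [0.1   0.017] 0.0415
top tub 0.82 [ 0.018 -0.203] 0.006
top beaker 0.6 [-0.094 -0.219] 0.0018
top bung 0.66 [-0.046  0.248] 0.0014
top notes 0.65 [0.052 0.27 ] 0.005
top spatula 0.55 [ 0.184 -0.02 ] 0.0015
wrist cover_edge 0.94 [0.    0.055] 0.0314
wrist half1_center 0.75 [0.097 0.016] 0.037
wrist tub 0.59 [ 0.021 -0.206] -0.0006
wrist beaker 0.46 [-0.097 -0.223] -0.0049
wrist notes 0.57 [0.002 0.057] 0.0342
wrist spatula 0.69 [ 0.178 -0.022] -0.0017
[330. 206.] axes [18. 36.] 51 area 449.0 tray@z [-0.    -0.064]
[389. 209.] axes [33. 35.] 28 area 930.0 tray@z [ 0.051 -0.067]
[459. 104.] axes [21. 40.] 8 area 566.0 tray@z [0.1  0.02]
[[0, 0, 73, 205, 8604], [134, 0, 179, 66, 4207], [243, 0, 59, 31, 1430], [283, 68, 20, 14, 228], [229, 71, 91, 112, 3626], [257, 72, 18, 4, 61], [263, 82, 40, 26, 675], [228, 182, 138, 46, 4637], [0, 207, 9, 15, 86], [278, 223, 17, 4, 55], [231, 228, 19, 14, 205], [258, 228, 19, 13, 201], [289, 230, 18, 13, 199], [314, 231, 19, 14, 209], [0, 239, 70, 21, 903], [216, 249, 56, 47, 1116], [24, 259, 192, 57, 5810]]
```

```bash
python3 -c "
from h import *
manip.job_done()"
```

```text
the job is handed in; nothing more can be done
```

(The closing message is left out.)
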